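# Make up and lock the die holder of a leather stamping press

## Robot

A 6-joint arm with a two-finger parallel gripper is mounted at the origin on the work surface. World frame = base frame: x ahead of the robot, y to its left, z up, the work surface at z = 0. Lengths are in m, angles in rad, forces in N, time in s.
With the tool pointing down it reaches from about 0.375 to 0.975 m from the base axis. Payload 3.8 kg.
Tool frame: the origin (TCP) lies on the centre line of the jaws, within the pads' length; the fingertips stand 14 mm ahead of it and the grasp point (between the pads) lies 5 mm behind it; z points along the fingers, y is the line along which they close (so a half turn about z gives the same grasp; the last joint's range is limited). The gripper opens to 85 mm and grips with 20 to 120 N. Pads are 22 mm wide; open, the fingers measure 114 mm over their backs; the gripper's body (76 mm by 85 mm) begins 54 mm behind the grasp point. The pads swing forward as they close: fully open they stand 13 mm farther back than shut.
Start: joints at [1.127, 0.264, 1.604, -0, 1.274, -0.037], TCP at [0.267, 0.62, 0.245] pointing down, gripper open.
Joint ranges: [-2.63, 2.63], [-0.94, 2.18], [0.31, 2.57], [-1.31, 4.45], [0, 2.66], [-2.55, 2.55]. Speed limits (rad/s): [2.57, 2.57, 3.14, 3.14, 3.14, 3.14].

## Interface

Orientations are given as a rotation vector (axis times angle).
In Python, from workcell import bot, eyes, spot_in gives the robot as it stands.
- The arm moves only by the tool carry_out, never from a script. Its argument "series" is text: rows parted by semicolons, each of 4 numbers parted by spaces: the shift along the world's x, y, z in m, then the turn about the world's z in degrees. In form: tx ty tz roll; .... A call has 1 to 20 rows; each row shifts and turns the commanded pose from where the row before left it; what a row does not reach is not made up. A row lasts 1/8 s, in which the tool goes at most 62.5 mm and 10.7 degrees, less where a joint would pass 70% of its speed; a pose out of reach is approached as far as the arm can. A call is refused whole if a number of a shift passes 0.0625 or a number of a turn 10.7, either way. A call with a gripper value outside its range is refused whole. "jaw" is the gripper command: -1 is shut, 1 is fully open, values between are in proportion, set as the call begins (left out, the last holds). The fingers move at their own pace and stop on an object; "grip_force" is the grip in N (left out, the last holds). Time passes only in rows, so rows that do not move let the fingers close. It gives the time, the measured TCP pose, the force, the opening and the grip force at its end, in the units of the state.
- bot.read_state(): the state, without advancing time (a new reading comes with each control period).
- eyes.read_camera(name): name is "scene" or "top"; returns (picture, depth): 384x512x3 uint8, blue, green, red; 384x512 float32, m along the optical axis (not along the pixel's ray), 0 where there is no reading.
- eyes.get_calibration(name): a dict with "K" (3x3 intrinsics, pixels), "distortion" ([k1, k2, p1, p2, k3] as OpenCV has them; the pictures are not rectified), "position" and "rotation" of the camera in the world. Camera axes: x right, y down, z forward; pixel columns grow to the right and rows downward; lengths in m; the calibration is good to about 2 mm. A picture is of the moment at which its call begins. get_calibration takes no time and is no camera call.
- bot.finish_job(): hands the job in; it is judged then, once.
Trained networks look in the newest picture that a camera, given by its name, has taken for a name from the list of things; names that differ only in an ending like _2 or _b are one class to them, and where a whole thing is asked for, a point or a joint stands for the part that bears it (a point fixed in the world has none). Each returns a list of dicts, best first, with "score" (0 to 1); they miss things now and then, are a little off and sometimes report something else, mostly with a low value. They report only what shows in the picture. A call takes as long as a camera call. They do not tell look-alikes from the thing itself.
- spot_in(camera, target): "rect" ([centre column, centre row, width, height] in pixels, round what is visible of it).
The state is a dict: "time": time; "q": joint angles; "joint_vel": joint speeds; "joint_torque": joint torques, N m; "tool_pos": TCP position; "tcp_rot": TCP orientation; "wrist_force": force on the tool from outside, world axes, zero at the start; "torque": the same for the moment, N m; "width": opening from 0.0 (shut) to 1.0 (fully open); "grip_force": force on a finger pad.
Only numpy, scipy, OpenCV 4.12 (cv2) and the standard library are available. Lean on these libraries where they do the work, as an engineer would, in place of code of your own. Each camera call takes 0.05 s, during which the arm holds its last target. There are 200 camera calls.

## Task

Set up the grey die holder for the next leather stamping run: take the wooden spacer out of it and put it in the blue tray, and set every brass-faced die that is on the bench flat in the holder, brass face up and side by side, each lying lengthwise from jaw to jaw. Then wind the T-handle clockwise until the brass jaw is fully home against its stop, and after that press the red lever down until it clicks and stays down. Let go of everything and leave the other things on the bench where they are.

Things in the scene. Friction and masses are not known exactly. Their poses are not given: they have to be found in the camera images.
- holder: fixed die holder; origin at the underside of its grey base plate, under the middle of the bed. +x points from the moving brass jaw to the fixed steel jaw. Plate x -200 to +85, y -138 to +172 mm, 12 mm thick; its top is the bed floor. A blue gear housing (62 mm square, top z 42 mm, with a 6 mm collar) at x -145, y -30 carries the T-handle
- bed (a point): point on the bed floor above the holder's origin, 12 mm above the table, axes as the holder's. The fixed jaw's face is 60 mm from it in +x. Both jaws rise to 45 mm above the table and are about 240 mm long in y. Low end stops, rising to 24 mm above the table, bound the bed at y = +-126 mm
- jaw (a joint): travel of the brass jaw towards the fixed jaw, m: at 0 its face is at holder x = -56 mm (bed 116 mm open), at 0.038 it is home against its stop (bed 78 mm, so the dies are captured and squared up, with 2 mm to spare). Geared to the T-handle: 3.02 mm per radian, it pushes the dies along the bed as it goes
- key (a joint): angle of the T-handle, rad, growing clockwise seen from above; starts between 0 and 1.4, stop at 12.566 (two full turns from 0), where the jaw is home. It stays where it is left; turning takes about 0.12 to 0.2 N m
- key_hub (a point): centre of the T-handle's bar, on its vertical axis, 78 mm above the table
- key_red (a point): centre of the red ball (20 mm) on one end of the T-handle's bar, 66 mm from the axis. The level steel bar is 14 mm thick, 78 mm above the table; nothing lies under it within 30 mm of its height except the hub and the gear housing close to the axis
- key_black (a point): centre of the black ball on the other end of the bar, 66 mm from the axis
- lever (a joint): angle of the sprung lock lever, rad: 0 = raised, 0.5 = down flat. A spring lifts it back until about 0.36 rad; beyond that an over-centre detent snaps it down to 0.5 and holds it there. Pressing on the red pad takes up to about 10 N
- lever_pad (a point): middle of the top of the lever's red pad (34 x 28 mm). The pad is 105 mm from the hinge, on the robot's side of it (holder -x); the hinge, along y, is at holder x -72, y +142, z 50 mm. The pad starts about 108 mm above the table and ends at about 59 mm when down, swinging 17 mm towards the robot
- die1: stamping die, aluminium block with a brass face on top, 76 mm long (its x) x 32 wide (y) x 40 high (z), about 0.3 kg; origin at the centre of its underside. It starts on the table, brass up. Two to four of the four dies are present
- die2: stamping die, aluminium block with a brass face on top, 76 mm long (its x) x 32 wide (y) x 40 high (z), about 0.3 kg; origin at the centre of its underside. It starts on the table, brass up. Two to four of the four dies are present
- die3: stamping die, aluminium block with a brass face on top, 76 mm long (its x) x 32 wide (y) x 40 high (z), about 0.3 kg; origin at the centre of its underside. It starts on the table, brass up. Two to four of the four dies are present
- die4: stamping die, aluminium block with a brass face on top, 76 mm long (its x) x 32 wide (y) x 40 high (z), about 0.3 kg; origin at the centre of its underside. It starts on the table, brass up. Two to four of the four dies are present
- spacer: wooden spacer, dark with a light stripe, 72 mm long (its x) x 32 wide x 40 high, 80 g; origin at the centre of its underside. It starts standing on the bed floor between the jaws, lengthwise from jaw to jaw within about 7 degrees, not gripped
- tray: fixed open blue tray, 150 (its x) x 130 (y) x 35 mm high outside, 5 mm walls and floor; origin at the centre of its underside
- awl: awl, lying; leave alone
- glue: glue jar, 75 mm high; leave alone
- mug: mug, 85 mm high; leave alone
- mallet: hammer, 250 mm, lying; leave alone
- wax: yellow wax puck, 60 mm across, 25 mm high; leave alone
- template: flat plywood template 150 x 45 x 6 mm; leave alone
- spool: red thread spool, 50 mm high; leave alone
Things that resemble listed ones, but are neither listed nor needed, are in the scene too. What is shaped like the die3 but pink is not meant.

How it is judged:
On the way, in this order (a step that is already met when the one before it is completed fails the run):
1. the spacer lies in the tray and every die stands in the bed between the jaws (x of spacer in the frame of tray between -0.07 and 0.07 m and y of spacer in the frame of tray between -0.06 and 0.06 m and z of spacer in the frame of tray below 0.04 m and linear speed of spacer below 0.03 m/s and contact force between each of spacer, die1, die2, die3, die4 and the fingers below 0.3 N and x of die1 in the frame of holder between -0.022 and 0.026 m and y of die1 in the frame of holder between -0.115 and 0.115 m and z of die1 in the frame of holder between 0.006 and 0.018 m and angle between each of die1, die2, die3, die4's own z axis and vertical below 0.15 rad and angle between the x axis of each of die1, die2, die3, die4 and the x axis of holder, either way round below 0.35 rad and x of die2 in the frame of holder between -0.022 and 0.026 m and y of die2 in the frame of holder between -0.115 and 0.115 m and z of die2 in the frame of holder between 0.006 and 0.018 m and x of die3 in the frame of holder between -0.022 and 0.026 m and y of die3 in the frame of holder between -0.115 and 0.115 m and z of die3 in the frame of holder between 0.006 and 0.018 m and x of die4 in the frame of holder between -0.022 and 0.026 m and y of die4 in the frame of holder between -0.115 and 0.115 m and z of die4 in the frame of holder between 0.006 and 0.018 m), for 0.2 s.
2. the jaw is wound home with the lever still up (value of joint jaw above 0.0365 m and value of joint lever below 0.2 rad), for 0.2 s.
3. the lever is pressed down past its detent (value of joint lever above 0.45 rad), for 0.2 s.
At the end, for the whole second after the job is handed in: Spacer at rest in the tray; every die present stands brass up (within 0.15 rad) on the bed floor between the jaws, lengthwise within 0.12 rad, within 115 mm of the bed's middle; jaw within 1.5 mm of its stop; lever held down past 0.45 rad; all at rest (x of spacer in the frame of tray between -0.07 and 0.07 m and y of spacer in the frame of tray between -0.06 and 0.06 m and z of spacer in the frame of tray below 0.04 m and linear speed of each of spacer, die1, die2, die3, die4 below 0.03 m/s and contact force between spacer and the fingers below 0.3 N and value of joint jaw above 0.0365 m and value of joint lever above 0.45 rad and x of die1 in the frame of holder between 0.014 and 0.028 m and y of die1 in the frame of holder between -0.115 and 0.115 m and z of die1 in the frame of holder between 0.006 and 0.018 m and angle between each of die1, die2, die3, die4's own z axis and vertical below 0.15 rad and angle between the x axis of each of die1, die2, die3, die4 and the x axis of holder, either way round below 0.12 rad and x of die2 in the frame of holder between 0.014 and 0.028 m and y of die2 in the frame of holder between -0.115 and 0.115 m and z of die2 in the frame of holder between 0.006 and 0.018 m and x of die3 in the frame of holder between 0.014 and 0.028 m and y of die3 in the frame of holder between -0.115 and 0.115 m and z of die3 in the frame of holder between 0.006 and 0.018 m and x of die4 in the frame of holder between 0.014 and 0.028 m and y of die4 in the frame of holder between -0.115 and 0.115 m and z of die4 in the frame of holder between 0.006 and 0.018 m); the robot touches nothing.
It fails at once if another thing on the bench is moved by more than 5 cm (distance of any of awl, glue, mug, mallet, wax, template, spool from where it was at the start of the episode above 0.05 m).
Of die1, die2, die3, die4 only 2 to 4 are there at a start; the rules pass over those that are not, and their reading is None.
At some moment in a run one of die1, die2, die3, die4, spacer may be knocked a few centimetres aside while the robot is not near it.
It also fails if it takes over 210 s, if anything falls off the work surface, if the arm or the gripper's body presses on something with over 40 N, if the wrist force passes 120 N, or if a joint passes its speed limit or range.

## Working session

There is one attempt and no reset: what is moved stays moved. The work goes in short steps, Python scripts to look and compute and a tool call to move; the robot and the scene stay as the last step left them, time stands still between calls to the robot, and variables do not carry over. Pictures are saved under pics/ and viewed, at most 14 in all, crops included, and the job is handed in when it is done.

Besides the shell and the picture viewer there is one more tool, called by a JSON object that holds its "api" and its "payload". carry_out: Moves the arm, as the interface text tells. Its arguments: {"type":"object","properties":{"series":{"type":"string"},"jaw":{"type":"number"},"grip_force":{"type":"number"}},"required":["series"]}

```bash
mkdir -p pics; ls
cat > h.py <<'E'
import numpy as np, cv2
from workcell import bot, eyes, spot_in
def cal(n):
    c=eyes.get_calibration(n); return np.array(c["K"]),np.array(c["distortion"]),np.array(c["position"]),np.array(c["rotation"])
def cloud(n,d):
    K,D,p,R=cal(n); R=R if R.shape==(3,3) else cv2.Rodrigues(R)[0]
    h,w=d.shape; uv=np.stack(np.meshgrid(np.arange(w),np.arange(h)),-1).reshape(-1,1,2).astype(np.float32)
    xy=cv2.undistortPoints(uv,K,D).reshape(h,w,2)
    P=np.dstack([xy,np.ones((h,w))])*d[...,None]
    W=P@R.T+p; W[d==0]=np.nan
    return W
def grab(n,fn=None):
    im,d=eyes.read_camera(n)
    if fn: cv2.imwrite("pics/"+fn,im)
    return im,d,cloud(n,d)
E
python3 - <<'E'
from h import *
for n in ("top","scene"):
    im,d,W=grab(n,n+"0.png"); cv2.imwrite(f"pics/{n}0b.png",cv2.resize(im,(800,600)))
    np.savez(n+"0.npz",im=im,W=W)
    for t in ["die1","spacer","tray","holder","key_red","key_black","lever_pad","mug","glue","wax","spool"]:
        for r in spot_in(n,t)[:6]:
            c,rr=int(r["rect"][0]),int(r["rect"][1]); 
            if r["score"]>.3: print(n,t,round(r["score"],2),np.round(r["rect"]).astype(int),np.round(W[min(rr,383),min(c,511)],3))
print(bot.read_state()); print(cal("top")[2:],cal("scene")[2:])
E
```

```text
pics
top die1 0.83 [157 219  16  27] [0.426 0.305 0.041]
top die1 0.72 [330 216   8  20] [ 0.448 -0.24   0.039]
top die1 0.7 [403 251  28  20] [ 0.345 -0.473  0.044]
top die1 0.65 [379 207  16  23] [ 0.481 -0.402  0.038]
top die1 0.65 [349 303  25  21] [ 0.182 -0.303  0.046]
top die1 0.54 [334 180  11  22] [ 0.564 -0.253  0.039]
top spacer 0.33 [266 201  38  37] [ 0.487 -0.035  0.087]
top tray 0.69 [162 169  48  47] [0.597 0.307 0.007]
top holder 0.68 [250 177  96  92] [0.568 0.014 0.041]
top holder 0.49 [331 217  12  24] [ 0.445 -0.247  0.04 ]
top key_red 0.77 [262 204  40  33] [ 0.48  -0.026  0.085]
top key_red 0.7 [364 143  41   9] [ 0.694 -0.36   0.022]
top key_black 0.8 [266 205  39  31] [ 0.477 -0.039  0.088]
top key_black 0.5 [335 181  17  24] [ 0.561 -0.26   0.039]
top lever_pad 0.71 [223 106  31  33] [0.816 0.113 0.002]
top mug 0.72 [224 107  33  29] [0.815 0.109 0.003]
top glue 0.55 [321 129  20  26] [ 0.722 -0.209  0.073]
top glue 0.38 [161 171  49  50] [0.59  0.313 0.007]
top wax 0.73 [375 164  19  17] [ 0.623 -0.395  0.025]
top wax 0.37 [209 195  10  42] [0.502 0.138 0.0
[... 1312 characters left out ...]
, -0.00020737,  0.00042486, -0.00199917, -0.00207417,
        0.00058172]), 'joint_torque': array([-3.68080077e-05, -5.15093207e+01, -3.67714834e+01, -1.82205099e-04,
        1.24115457e-03,  1.47514197e-05]), 'tool_pos': array([0.2670702 , 0.61990035, 0.24527239]), 'tcp_rot': array([-6.34562823e-01, -3.07682285e+00,  6.86305175e-05]), 'wrist_force': array([ 0.18206319, -1.04616572,  0.27090724]), 'torque': array([ 0.02856105,  0.02459122, -0.07553762]), 'grip_force': 0.0, 'width': 0.9985645457696869}
(array([ 0.35938723, -0.01990663,  1.28226279]), array([-2.18656487,  2.13748369, -0.1322353 ])) (array([ 1.23095002, -0.38639668,  1.03890948]), array([-2.06996892, -1.35960806,  0.49340346]))
```

Run:
```python
import cv2
a=cv2.imread("pics/top0.png"); b=cv2.imread("pics/scene0.png")
cv2.imwrite("pics/t1.png",cv2.resize(a[80:340,130:450],(738,600),interpolation=cv2.INTER_CUBIC))
cv2.imwrite("pics/s1.png",cv2.resize(b[130:350,70:420],(800,503),interpolation=cv2.INTER_CUBIC))
```

```text
(no output)
```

View pics/t1.png

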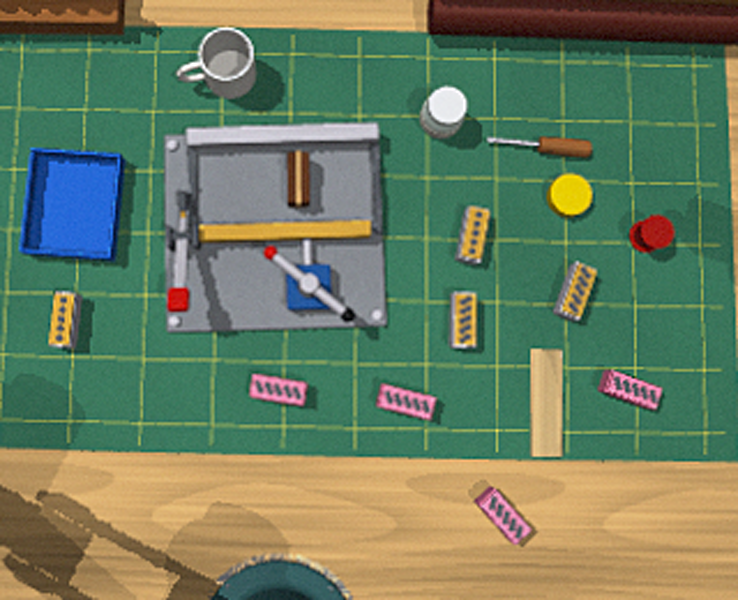

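View pics/s1.png

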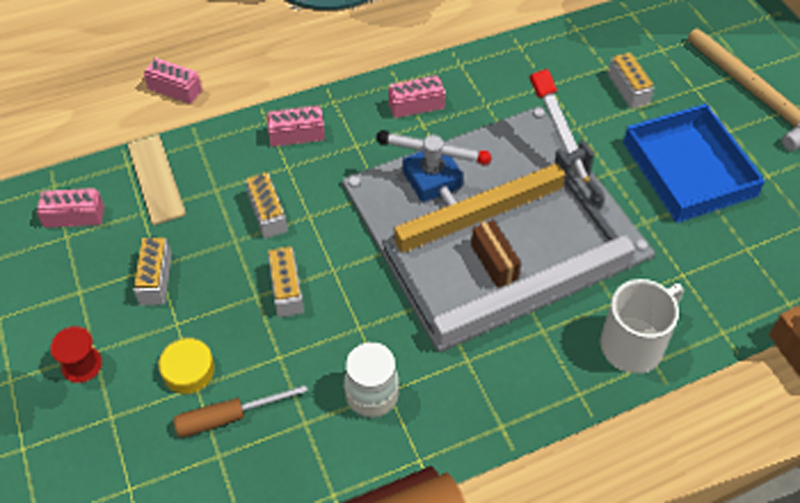

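The bench shows four brass dies, at top px (158,219), (335,181), (331,219) and (380,206). The look-alikes are four pink blocks at (251,249), (307,254), (404,249) and (349,304), which I'll leave alone. The spacer is at (259,157), the tray at (162,169), the handle hub at (264,202) with its red ball at (247,189), and the lever pad at (207,209). Next I'll measure their poses.

```bash
cat >> h.py <<'E'
def rect(P):
    (c,s,a)=cv2.minAreaRect((P[:,:2]*1000).astype(np.float32)); b=cv2.boxPoints((c,s,a))
    e=[b[1]-b[0],b[2]-b[1]]; l=max(e,key=np.linalg.norm); ang=np.degrees(np.arctan2(l[1],l[0]))
    ang=(ang+90)%180-90
    return np.round(c,1),np.round(sorted(s),1),round(float(ang),1)
def pick(W,m,c,r,z0,z1):
    k=m&(np.hypot(W[...,0]-c[0],W[...,1]-c[1])<r)&(W[...,2]>z0)&(W[...,2]<z1); return W[k],k
E
cat > meas.py <<'E'
from h import *
np.set_printoptions(suppress=True)
for n in ("top","scene"):
    z=np.load(n+"0.npz"); im,W=z["im"],z["W"]; hsv=cv2.cvtColor(im,cv2.COLOR_BGR2HSV)
    al=np.isfinite(W[...,0]); H,S,V=hsv[...,0].astype(int),hsv[...,1],hsv[...,2]
    print(n)
    for c in [(.426,.305),(.448,-.244),(.564,-.256),(.481,-.402)]:
        P,_=pick(W,al,c,.055,.030,.05); print(" die",len(P),*rect(P),round(np.median(P[:,2]),4))
    P,_=pick(W,al,(.64,-.02),.05,.04,.062); print(" spacer",len(P),*rect(P),np.median(P[:,2]))
    br=(H>15)&(H<32)&(S>100)&al
    P,_=pick(W,br,(.565,.01),.14,.037,.053); print(" brassjaw",len(P),*rect(P),np.median(P[:,2]))
    P,_=pick(W,(S<60)&(V>110)&al,(.70,.01),.16,.037,.053); P=P[P[:,0]>.64]; print(" fixjaw",len(P),*rect(P),np.median(P[:,2]))
    P,_=pick(W,(H>95)&(H<130)&(S>120)&al,(.60,.31),.13,.02,.045); print(" tray",len(P),*rect(P))
    red=((H<8)|(H>172))&(S>140)&al
    P,_=pick(W,red,(.52,.01),.05,.06,.12); print(" redball",len(P),np.median(P,0),P[:,2].max() if len(P) else 0)
    P,_=pick(W,red,(.42,.14),.06,.06,.14); print(" pad",len(P),*rect(P),np.median(P,0)) if len(P)>3 else 0
    P,_=pick(W,(V<70)&al,(.44,-.085),.04,.06,.12); print(" blackball",len(P),np.median(P,0) if len(P) else 0)
    P,_=pick(W,al,(.48,-.03),.09,.075,.1); print(" bar",len(P),*rect(P),np.median(P[:,2]))
    P,_=pick(W,(S<70)&(V>60)&al,(.55,.02),.24,.006,.017); print(" plate",len(P),*rect(P))
E
python3 meas.py
```

```text
top
 die 242 [431.1 308.4] [33.3 76.6] -5.2 0.0389
 die 237 [ 444.1 -245. ] [31.4 74.2] -0.0 0.0388
 die 222 [ 560.9 -260.5] [32.7 75.8] -11.2 0.0389
 die 218 [ 485.3 -407.7] [32.7 73.2] -22.7 0.0393
 spacer 246 [642.6 -18.3] [35.5 93.7] 1.4 0.050473111440078045
 brassjaw 563 [606.2  17.2] [121.1 259. ] -86.6 0.04382999731579007
 fixjaw 565 [696.   10.7] [158.9 233.6] 60.9 0.04390117530834825
 tray 392 [593.3 306.9] [133.3 152.1] -2.9
 redball 21 [0.52258038 0.02082133 0.08430116] 0.0883340040235483
 pad 87 [455.1 138.6] [25.4 28.5] 3.1 [0.45559395 0.13810273 0.10917026]
 blackball 24 [ 0.44172354 -0.0837544   0.08353417]
 bar 248 [482.1 -31.9] [ 23.8 146.7] 49.5 0.08368827565946002
 plate 5153 [604.2  23. ] [309.7 362.7] 3.7
scene
 die 156 [436.9 309.7] [32.5 74.1] -6.3 0.0381
 die 224 [ 447.3 -247.6] [31.7 75.3] -2.8 0.0377
 die 270 [ 567.5 -261.5] [31.8 74.7] -10.7 0.0383
 die 273 [ 489.7 -406. ] [32.1 76.5] -21.7 0.0385
 spacer 283 [638.1 -12.6] [33. 75.] 1.2 0.050061661250374256
 brassjaw 628 [612.1  18.1] [122.6 260.6] -86.3 0.04281645247803978
 fixjaw 913 [731.1   8.1] [167.2 268. ] 74.0 0.043721523183644195
 tray 500 [598.  306.7] [135.1 154.6] -3.3
 redball 29 [0.52959003 0.02059498 0.08227373] 0.08844827809555633
 pad 92 [461.5 139.1] [28.3 31.5] -0.6 [0.46098524 0.13871045 0.10636124]
 blackball 25 [ 0.44898217 -0.08566639  0.08325853]
 bar 263 [487.5 -30.5] [ 26.1 148.5] 49.0 0.08236470631553017
 plate 4536 [607.4  22.5] [311.9 361.9] 2.5
```

```bash
cat > m2.py <<'E'
from h import *
np.set_printoptions(suppress=True)
def line(P):
    v=cv2.fitLine((P[:,:2]*1000).astype(np.float32),cv2.DIST_HUBER,0,.01,.01).ravel(); a=np.degrees(np.arctan2(v[1],v[0]))%180
    return round(a,2),np.round(np.median(P,0)*1000,1),len(P)
for n in ("top","scene"):
    z=np.load(n+"0.npz"); im,W=z["im"],z["W"]; hsv=cv2.cvtColor(im,cv2.COLOR_BGR2HSV)
    al=np.isfinite(W[...,0]); H,S,V=hsv[...,0].astype(int),hsv[...,1],hsv[...,2]
    print(n)
    for c in [(.433,.308),(.445,-.246),(.564,-.261),(.487,-.407)]:
        P,_=pick(W,al,c,.055,.0355,.05); print(" die",len(P),*rect(P),np.round(P.mean(0)*1000,1))
    P,_=pick(W,al,(.64,-.016),.045,.047,.062); P=P[(P[:,0]<.685)]; print(" spacer",len(P),*rect(P),np.round(P.mean(0)*1000,1))
    br=(H>15)&(H<32)&(S>100)&al&(np.abs(W[...,0]-.565)<.04)
    P,_=pick(W,br,(.565,.01),.125,.040,.053); print(" brassjaw",line(P))
    P,_=pick(W,(S<60)&(V>110)&al&(np.abs(W[...,0]-.70)<.03),(.70,.01),.15,.039,.053); print(" fixjaw",line(P), rect(P))
t=np.load("top0.npz")["im"]
a=cv2.resize(t[165:240,310:400],None,fx=4,fy=4,interpolation=cv2.INTER_CUBIC); b=cv2.resize(t[180:255,135:225],None,fx=4,fy=4,interpolation=cv2.INTER_CUBIC)
cv2.imwrite("pics/c1.png",np.hstack([a,b]))
E
python3 m2.py
```

```text
top
 die 193 [430.7 307.6] [30.2 70.6] -4.2 [431.  307.7  39.8]
 die 180 [ 445.4 -245.6] [28.2 70.4] 1.0 [ 444.1 -247.    39.6]
 die 185 [ 561.8 -259.9] [31.1 72.9] -11.7 [ 561.4 -260.4   39.4]
 die 173 [ 486.2 -407.5] [30.4 67.3] -21.4 [ 486.  -407.3   40. ]
 spacer 212 [631.9 -15.3] [28.9 72.4] 1.4 [631.7 -15.2  51.2]
 brassjaw (np.float32(93.37), array([558.4,   0.8,  43.9]), 472)
 fixjaw (np.float32(92.85), array([696.3,  10.6,  44. ]), 551) (array([696.4,  10.4]), array([ 23.8, 266.2]), -87.1)
scene
 die 115 [435.5 309. ] [29.5 71.2] -7.5 [436.9 307.7  39.1]
 die 181 [ 446.9 -247.5] [29.1 74.1] -1.1 [ 447.1 -247.5   38.4]
 die 206 [ 567.7 -261.6] [30.  70.4] -8.5 [ 569.6 -261.9   39.1]
 die 230 [ 491.5 -406.9] [30.3 72.6] -20.1 [ 490.9 -406.5   39.2]
 spacer 247 [638.1 -12.7] [32.9 74.8] 2.4 [639.8 -13.4  50.5]
 brassjaw (np.float32(92.91), array([565.3,  -1.7,  43. ]), 486)
 fixjaw (np.float32(92.73), array([703. ,   0.7,  43.8]), 716) (array([701.2,  10.6]), array([ 25.3, 267.3]), -87.2)
```

View pics/c1.png

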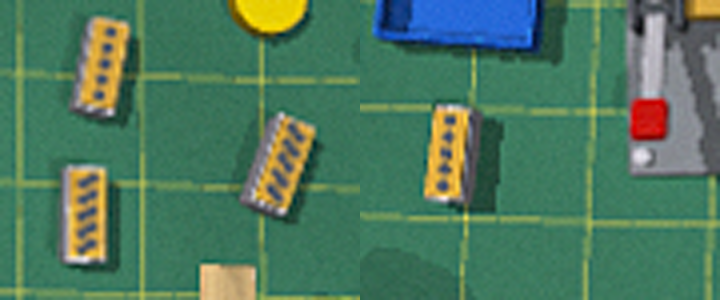

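The crop confirms that all four chosen dies have brass faces with aluminium bodies. I'll go to the spacer first.

{"api": "carry_out", "payload": {"series": ".023 -.0396 -.006 1.6;.023 -.0396 -.006 1.6;.023 -.0396 -.006 1.6;.023 -.0396 -.006 1.6;.023 -.0396 -.006 1.6;.023 -.0396 -.006 1.6;.023 -.0396 -.006 1.6;.023 -.0396 -.006 1.6;.023 -.0396 -.006 1.6;.023 -.0396 -.006 1.6;.023 -.0396 -.006 1.6;.023 -.0396 -.006 1.6;.023 -.0396 -.006 1.6;.023 -.0396 -.006 1.6;.023 -.0396 -.006 1.6;.023 -.0396 -.006 1.6;0 0 0 0;0 0 0 0", "jaw": 1, "grip_force": 40}}

```text
time: 3.45
tool_pos: [0.6347, -0.0135, 0.1491]
tcp_rot: [0.061, -3.14, -0.001]
wrist_force: [-0.9, -0.4, -1.3]
width: 1.0
grip_force: 0.0
```

Run:
```python
from h import *
im,d,W=grab("scene"); t,dt,Wt=grab("top")
np.set_printoptions(suppress=True)
for n,w in (("scene",W),("top",Wt)):
    k=np.isfinite(w[...,0])&(w[...,2]>.1)&(np.hypot(w[...,0]-.635,w[...,1]+.0135)<.12)
    for z0,z1 in((.13,.15),(.15,.17),(.17,.2),(.2,.25)):
        P=w[k&(w[...,2]>z0)&(w[...,2]<z1)]
        if len(P): print(n,z0,len(P),np.round(np.percentile(P,[2,50,98],axis=0)*1000).tolist())
cv2.imwrite("pics/s2.png",np.hstack([cv2.resize(im[140:310,200:370],(400,400)),cv2.resize(t[110:280,170:340],(400,400))]))
```

```text
scene 0.13 4 [[631.0, 30.0, 149.0], [636.0, 31.0, 149.0], [641.0, 31.0, 150.0]]
scene 0.15 69 [[627.0, -69.0, 152.0], [645.0, 30.0, 161.0], [651.0, 43.0, 170.0]]
scene 0.17 136 [[627.0, -86.0, 171.0], [646.0, -51.0, 194.0], [653.0, 53.0, 200.0]]
scene 0.2 602 [[628.0, -85.0, 201.0], [647.0, -41.0, 227.0], [657.0, 58.0, 250.0]]
top 0.15 8 [[619.0, -60.0, 151.0], [621.0, 31.0, 160.0], [624.0, 41.0, 167.0]]
top 0.17 38 [[618.0, -60.0, 174.0], [626.0, 34.0, 196.0], [639.0, 47.0, 200.0]]
top 0.2 116 [[614.0, -57.0, 202.0], [623.0, 27.0, 222.0], [640.0, 52.0, 250.0]]
```

View pics/s2.png

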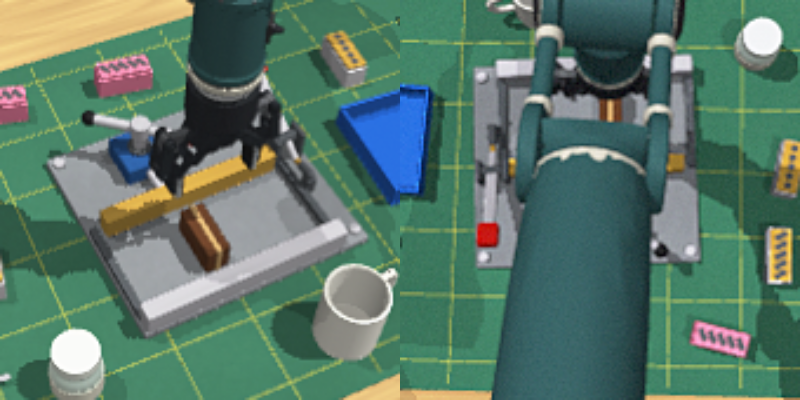

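Fingertip readings match the reported TCP to within about 2 mm, so the averaged measurements are good. The spacer is under the open jaws, clear on both sides. Descending to grip it.

{"api": "carry_out", "payload": {"series": "0 0 -.02 0;0 0 -.02 0;0 0 -.02 0;0 0 -.02 0;0 0 -.018 0;0 0 -.015 0;0 0 0 0"}}

```text
time: 4.42
tool_pos: [0.6338, -0.0137, 0.0344]
tcp_rot: [0.063, -3.138, -0.0]
wrist_force: [-0.2, -0.6, -0.6]
width: 0.994
grip_force: 0.0
```

{"api": "carry_out", "payload": {"series": "0 0 0 0;0 0 0 0;0 0 0 0;0 0 0 0;0 0 0 0;0 0 0 0;0 0 .02 0;0 0 .04 0;0 0 .04 0;0 0 .04 0;0 0 .02 0", "jaw": -1}}

```text
time: 5.8
tool_pos: [0.6362, -0.0137, 0.1998]
tcp_rot: [-0.063, 3.137, -0.001]
wrist_force: [0.6, -0.1, -0.9]
width: 0.37
grip_force: 41.3
```

{"api": "carry_out", "payload": {"series": "-.0049 .04 0 0;-.0049 .04 0 0;-.0049 .04 0 0;-.0049 .04 0 0;-.0049 .04 0 0;-.0049 .04 0 0;-.0049 .04 0 0;-.0049 .04 0 0;0 0 0 0;0 0 -.04 0;0 0 -.04 0;0 0 -.04 0;0 0 -.025 0;0 0 -.015 0;0 0 -.005 0;0 0 0 0;0 0 0 0"}}

```text
time: 7.92
tool_pos: [0.597, 0.3067, 0.0327]
tcp_rot: [-0.063, 3.139, 0.002]
wrist_force: [-0.2, -0.4, -1.0]
width: 0.366
grip_force: 41.4
```

{"api": "carry_out", "payload": {"series": "0 0 0 0;0 0 0 0;0 0 0 0;0 0 0 0;0 0 .01 0;0 0 .03 0;0 0 .04 0;0 0 .03 0;0 0 0 0", "jaw": 0.1}}

```text
time: 9.05
tool_pos: [0.5985, 0.3075, 0.146]
tcp_rot: [-0.063, 3.134, 0.005]
wrist_force: [0.2, -0.4, 0.1]
width: 0.543
grip_force: 0.0
```

```bash
cat > look.py <<'E'
import sys; from h import *
np.set_printoptions(suppress=True)
# brass faces at die height outside bed / in bed, from both cameras
for n in ("top","scene"):
    im,d,W=grab(n,f"last_{n}.png"); hsv=cv2.cvtColor(im,cv2.COLOR_BGR2HSV); H,S=hsv[...,0].astype(int),hsv[...,1]
    k=((H>14)&(H<30)&(S>90)&(W[...,2]>.03)&(W[...,2]<.06)).astype(np.uint8)
    k=cv2.morphologyEx(k,cv2.MORPH_CLOSE,np.ones((3,3)))
    N,L,st,_=cv2.connectedComponentsWithStats(k)
    for i in range(1,N):
        if st[i,4]<30: continue
        P=W[(L==i)&np.isfinite(W[...,0])]; P=P[(P[:,2]>.03)&(P[:,2]<.065)]
        print(n,*rect(P),"z",np.round(np.median(P[:,2])*1000,1))
    P,_=pick(W,np.isfinite(W[...,0]),(.596,.307),.055,.03,.06); print(n,"tray obj",len(P),rect(P) if len(P)>5 else "")
E
python3 look.py
```

```text
top [894.5 318.9] [19.  47.7] -35.6 z 49.3
top [877.5 512.4] [ 52.9 132.6] -89.7 z 46.8
top [882.3 459.1] [38.2 39.7] 18.6 z 48.9
top [598.7 754.1] [69.5 84.8] 65.0 z 37.1
top [579.  305.9] [16.7 48.5] 16.1 z 45.0
top [ 563.3 -262.2] [29.6 71.2] -10.7 z 39.0
top [558.2   3.2] [ 22.9 236.7] -87.1 z 43.4
top [ 486.3 -408. ] [28.9 70.3] -20.5 z 39.6
top [438.5 299.9] [20.2 56.1] 12.5 z 38.5
top [ 442.1 -246.8] [27.  69.2] -0.0 z 39.8
top tray obj 179 (array([585.8, 305.9]), array([33.1, 59.3]), -1.1)
scene [ 158.3 1236.5] [ 25.5 267. ] 3.4 z 45.1
scene [435.2 308.8] [28.1 69.1] -5.8 z 38.7
scene [601.1 310.5] [13.7 75.3] -2.3 z 43.5
scene [564.4   4.5] [ 28.6 240.5] -86.9 z 42.1
scene [ 445.9 -246.3] [29.  74.1] -1.5 z 38.3
scene [ 489.4 -406.8] [29.6 71.3] -21.5 z 39.0
scene [ 566.7 -261.3] [27.6 70.1] -10.4 z 38.8
scene tray obj 251 (array([600.6, 306.2]), array([36.3, 75.6]), 1.8)
```

{"api": "carry_out", "payload": {"series": "-.0407 .0005 0 -2;-.0407 .0005 0 -2;-.0407 .0005 0 -2.3;-.0407 .0005 0 -2;0 0 0 0;0 0 -.04 0;0 0 -.03 0;0 0 -.025 0;0 0 -.015 0;0 0 -.007 0;0 0 0 0;0 0 0 0", "jaw": 0.8}}

```text
time: 10.65
tool_pos: [0.4339, 0.3088, 0.0252]
tcp_rot: [0.165, 3.136, 0.002]
wrist_force: [-0.5, -0.1, 0.6]
width: 0.897
grip_force: 0.0
```

{"api": "carry_out", "payload": {"series": "0 0 0 0;0 0 0 0;0 0 0 0;0 0 0 0;0 0 0 0;0 0 0 0;0 0 .02 0;0 0 .04 0;0 0 .04 0;0 0 .04 0;0 0 .026 0;0 0 0 0", "jaw": -1, "grip_force": 60}}

```text
time: 12.15
tool_pos: [0.4341, 0.309, 0.1919]
tcp_rot: [0.164, 3.134, 0.004]
wrist_force: [0.7, -0.9, -3.5]
width: 0.365
grip_force: 60.1
```

{"api": "carry_out", "payload": {"series": ".024 -.0272 0 1.1;.024 -.0272 0 1.1;.024 -.0272 0 1.1;.024 -.0272 0 1.1;.024 -.0272 0 1.1;.024 -.0272 0 1.1;.024 -.0272 0 1.2;.024 -.0272 0 1.2;0 0 0 0;0 0 -.04 0;0 0 -.04 0;0 0 -.03 0;0 0 -.025 0;0 0 -.01 0;0 0 -.008 0;0 0 0 0;0 0 0 0"}}

```text
time: 14.28
tool_pos: [0.6258, 0.0909, 0.038]
tcp_rot: [-0.082, 3.139, 0.0]
wrist_force: [1.1, -0.3, -4.3]
width: 0.362
grip_force: 60.1
```

{"api": "carry_out", "payload": {"series": "0 0 0 0;0 0 0 0;0 0 0 0;0 0 0 0;0 0 .01 0;0 0 .03 0;0 0 .04 0;0 0 .04 0;0 0 .03 0;0 0 0 0", "jaw": -0.05}}

```text
time: 15.52
tool_pos: [0.6276, 0.091, 0.1919]
tcp_rot: [-0.082, 3.133, 0.001]
wrist_force: [0.5, 0.1, -0.2]
width: 0.474
grip_force: 0.0
```

{"api": "carry_out", "payload": {"series": "-.02 -.0375 0 -.5;-.02 -.0375 0 -.5;-.02 -.0375 0 -.5;-.02 -.0375 0 -.5;-.02 -.0375 0 -.5;-.02 -.0375 0 -.5;-.02 -.0375 0 -.5;-.02 -.0375 0 -.5;-.02 -.0375 0 0;0 0 0 0;0 0 -.04 0;0 0 -.04 0;0 0 -.04 0;0 0 -.025 0;0 0 -.012 0;0 0 -.006 0;0 0 0 0;0 0 0 0", "jaw": 0.8}}

```text
time: 17.77
tool_pos: [0.446, -0.2473, 0.0254]
tcp_rot: [0.028, 3.14, -0.002]
wrist_force: [-0.0, -0.2, 0.3]
width: 0.901
grip_force: 0.0
```

{"api": "carry_out", "payload": {"series": "0 0 0 0;0 0 0 0;0 0 0 0;0 0 0 0;0 0 0 0;0 0 0 0;0 0 .02 0;0 0 .04 0;0 0 .04 0;0 0 .04 0;0 0 .026 0;0 0 0 0", "jaw": -1}}

```text
time: 19.27
tool_pos: [0.446, -0.2473, 0.1917]
tcp_rot: [0.028, 3.138, -0.003]
wrist_force: [0.0, 0.1, -3.1]
width: 0.361
grip_force: 60.5
```

{"api": "carry_out", "payload": {"series": ".0228 .0352 0 .5;.0228 .0352 0 .5;.0228 .0352 0 .5;.0228 .0352 0 .5;.0228 .0352 0 .5;.0228 .0352 0 .5;.0228 .0352 0 .5;.0228 .0352 0 .5;0 0 0 0;0 0 -.04 0;0 0 -.04 0;0 0 -.03 0;0 0 -.025 0;0 0 -.01 0;0 0 -.008 0;0 0 0 0;0 0 0 0"}}

```text
time: 21.4
tool_pos: [0.6282, 0.0347, 0.038]
tcp_rot: [-0.082, 3.139, -0.0]
wrist_force: [0.1, -0.3, -3.4]
width: 0.361
grip_force: 60.8
```

{"api": "carry_out", "payload": {"series": "0 0 0 0;0 0 0 0;0 0 0 0;0 0 0 0;0 0 .01 0;0 0 .03 0;0 0 .04 0;0 0 .04 0;0 0 .03 0;0 0 0 0", "jaw": -0.05}}

```text
time: 22.65
tool_pos: [0.63, 0.0349, 0.1919]
tcp_rot: [-0.082, 3.133, -0.0]
wrist_force: [0.5, 0.1, -0.1]
width: 0.473
grip_force: 0.0
```

```bash
python3 look.py
```

```text
top [886.6 429.7] [25.9 47.2] -64.7 z 50.1
top [880.1 361.2] [27.7 70.8] 84.1 z 49.5
top [853.6 395.8] [ 3.2 56.1] -88.1 z 38.5
top [629.1  91.1] [29.4 53.5] 3.6 z 50.9
top [629.9  34.2] [26.1 52.2] 2.1 z 51.6
top [607.9 774.4] [68.3 68.7] -81.2 z 37.6
top [592.9 306.7] [ 9.4 71.8] 4.5 z 44.8
top [ 563.8 -262.1] [29.8 71.2] -11.7 z 39.0
top [562.  -72.9] [23.1 83.6] -88.0 z 43.5
top [ 485.7 -407.5] [28.6 68.4] -22.1 z 39.6
top tray obj 241 (array([593.7, 307.3]), array([34.5, 73.4]), 0.3)
scene [ 160.  1235.8] [ 21.8 263.3] 3.1 z 45.1
scene [601.5 307.7] [11.7 75.3] 2.0 z 42.9
scene [609.2   7.7] [116.9 241.9] -86.8 z 43.9
scene [ 488.3 -405.9] [28.9 70.5] -20.7 z 39.1
scene [ 565.9 -261.1] [27.6 71.5] -11.1 z 39.1
scene tray obj 250 (array([601. , 307.7]), array([35.5, 76.1]), 2.9)
```

{"api": "carry_out", "payload": {"series": "-.0078 -.037 0 -1.75;-.0078 -.037 0 -1.75;-.0078 -.037 0 -1.75;-.0078 -.037 0 -1.75;-.0078 -.037 0 -1.75;-.0078 -.037 0 -1.75;-.0078 -.037 0 -1.75;-.0078 -.037 0 -1.75;0 0 0 0;0 0 -.04 0;0 0 -.04 0;0 0 -.04 0;0 0 -.025 0;0 0 -.012 0;0 0 -.006 0;0 0 0 0;0 0 0 0", "jaw": 0.8}}

```text
time: 24.88
tool_pos: [0.5661, -0.2616, 0.0256]
tcp_rot: [0.301, 3.125, -0.001]
wrist_force: [0.6, 0.0, -0.7]
width: 0.896
grip_force: 0.0
```

{"api": "carry_out", "payload": {"series": "0 0 0 0;0 0 0 0;0 0 0 0;0 0 0 0;0 0 0 0;0 0 0 0;0 0 .02 0;0 0 .04 0;0 0 .04 0;0 0 .04 0;0 0 .026 0;0 0 0 0", "jaw": -1}}

```text
time: 26.38
tool_pos: [0.5665, -0.2618, 0.1936]
tcp_rot: [0.301, 3.122, -0.003]
wrist_force: [-0.2, 0.5, -2.7]
width: 0.359
grip_force: 60.3
```

{"api": "carry_out", "payload": {"series": ".0082 .03 0 1.75;.0082 .03 0 1.75;.0082 .03 0 1.75;.0082 .03 0 1.75;.0082 .03 0 1.75;.0082 .03 0 1.75;.0082 .03 0 1.75;.0082 .03 0 1.75;0 0 0 0;0 0 -.04 0;0 0 -.04 0;0 0 -.03 0;0 0 -.025 0;0 0 -.01 0;0 0 -.008 0;0 0 0 0;0 0 0 0"}}

```text
time: 28.5
tool_pos: [0.6315, -0.0213, 0.0382]
tcp_rot: [-0.082, 3.139, -0.0]
wrist_force: [0.6, -0.2, -1.2]
width: 0.358
grip_force: 60.4
```

{"api": "carry_out", "payload": {"series": "0 0 0 0;0 0 0 0;0 0 0 0;0 0 0 0;0 0 .01 0;0 0 .03 0;0 0 .04 0;0 0 .04 0;0 0 .03 0;0 0 0 0", "jaw": -0.05}}

```text
time: 29.75
tool_pos: [0.6332, -0.0214, 0.1919]
tcp_rot: [-0.082, 3.133, -0.001]
wrist_force: [-0.5, 0.2, -0.5]
width: 0.474
grip_force: 0.0
```

{"api": "carry_out", "payload": {"series": "-.0143 -.0386 0 -2.45;-.0143 -.0386 0 -2.45;-.0143 -.0386 0 -2.45;-.0143 -.0386 0 -2.45;-.0143 -.0386 0 -2.45;-.0143 -.0386 0 -2.45;-.0143 -.0386 0 -2.45;-.0143 -.0386 0 -2.45;-.0143 -.0386 0 -2.45;-.0143 -.0386 0 -2.45;0 0 0 0;0 0 -.04 0;0 0 -.04 0;0 0 -.04 0;0 0 -.025 0;0 0 -.012 0;0 0 -.006 0;0 0 0 0;0 0 0 0", "jaw": 0.8}}

```text
time: 32.12
tool_pos: [0.4885, -0.4079, 0.0256]
tcp_rot: [0.586, 3.084, -0.002]
wrist_force: [0.3, -0.4, 0.4]
width: 0.905
grip_force: 0.0
```

{"api": "carry_out", "payload": {"series": "0 0 0 0;0 0 0 0;0 0 0 0;0 0 0 0;0 0 0 0;0 0 0 0;0 0 .02 0;0 0 .04 0;0 0 .04 0;0 0 .04 0;0 0 .026 0;0 0 0 0", "jaw": -1}}

```text
time: 33.62
tool_pos: [0.4889, -0.4082, 0.1936]
tcp_rot: [0.585, 3.082, -0.005]
wrist_force: [-0.8, 0.0, -1.8]
width: 0.362
grip_force: 60.5
```

{"api": "carry_out", "payload": {"series": ".0162 .0367 0 2.7;.0162 .0367 0 2.7;.0162 .0367 0 2.7;.0162 .0367 0 2.7;.0162 .0367 0 2.7;.0162 .0367 0 2.75;.0162 .0367 0 2.75;.0162 .0367 0 2.75;.0162 .0367 0 2.75;0 0 0 0;0 0 -.04 0;0 0 -.04 0;0 0 -.03 0;0 0 -.025 0;0 0 -.01 0;0 0 -.008 0;0 0 0 0;0 0 0 0"}}

```text
time: 35.88
tool_pos: [0.6342, -0.0772, 0.0382]
tcp_rot: [-0.082, 3.139, -0.001]
wrist_force: [0.4, -0.5, -3.3]
width: 0.36
grip_force: 60.7
```

{"api": "carry_out", "payload": {"series": "0 0 0 0;0 0 0 0;0 0 0 0;0 0 0 0;0 0 .01 0;0 0 .03 0;0 0 .04 0;0 0 .04 0;0 0 .03 0;-.05 -.02 0 0;-.05 -.02 0 0;-.02 -.05 0 0;0 -.05 0 0;0 -.05 0 0;0 0 0 0;0 0 0 0", "jaw": -0.05}}

```text
time: 37.88
tool_pos: [0.5133, -0.2666, 0.1876]
tcp_rot: [-0.081, 3.14, 0.001]
wrist_force: [0.0, -0.4, -0.4]
width: 0.473
grip_force: 0.0
```

```bash
python3 look.py
python3 - <<'E'
import cv2,numpy as np
a=cv2.imread("pics/last_scene.png");b=cv2.imread("pics/last_top.png")
cv2.imwrite("pics/s3.png",np.hstack([cv2.resize(a[120:320,190:420],(460,400)),cv2.resize(b[100:290,130:300],(340,380))[:380] if 0 else cv2.resize(b[100:300,130:300],(340,400))]))
E
```

```text
top [882.7 521.3] [27.4 54.3] -50.1 z 49.1
top [882.3 428.5] [43.7 62.2] -75.5 z 49.0
top [869.8 344.9] [37.4 55.9] -26.7 z 48.1
top [632.1 -76.5] [27.8 71.1] 5.4 z 51.2
top [622.5  90.4] [29.6 66.9] 2.5 z 50.5
top [625.3  34.2] [26.1 69.9] 1.3 z 51.0
top [629.9 -21.6] [28.  70.4] 6.2 z 50.6
top [598.8 751.9] [70.9 73.5] 67.5 z 36.9
top [592.3 307.4] [16.4 73. ] 10.5 z 44.7
top [558.2   3.4] [ 23. 237.] -86.9 z 43.3
top tray obj 247 (array([593.3, 306.6]), array([32.6, 74.5]), 0.6)
scene [ 160.1 1235.5] [ 25.9 264. ] 3.7 z 45.0
scene [600.2 308.2] [ 9.5 76.1] 1.8 z 43.7
scene [609.    8.3] [116.5 241.7] -86.0 z 47.8
scene tray obj 256 (array([600.6, 306.6]), array([35.7, 77. ]), 0.8)
```

View pics/s3.png

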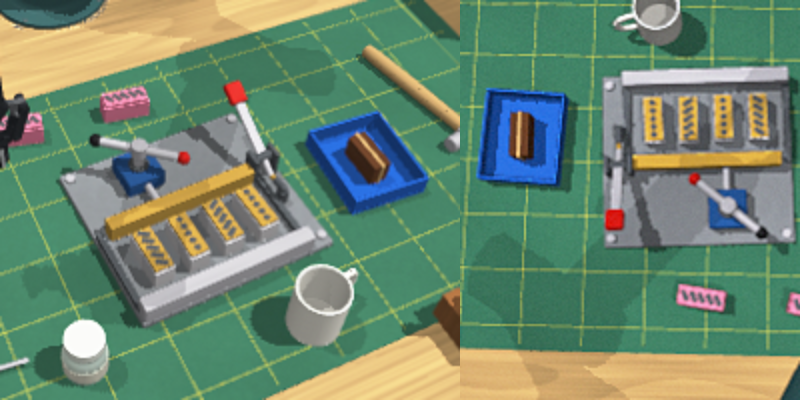

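All four dies stand brass up in the bed and the spacer lies in the tray. The handle is still about where it was, hub near (.485,-.0315). I'll push the bar round with closed fingers on a 40 mm circle.

{"api": "carry_out", "payload": {"series": "-.0034 .0394 0 0;-.005 .039 0 0;-.005 .039 0 0;-.005 .039 0 0;-.005 .039 0 0;-.005 0 0 0;0 0 -.04 0;0 0 -.04 0;0 0 -.02 0;0 0 -.009 0;0 0 0 0;0 0 0 0", "jaw": -1, "grip_force": 40}}

```text
time: 39.48
tool_pos: [0.4861, -0.0718, 0.0795]
tcp_rot: [-0.082, 3.138, -0.001]
wrist_force: [-0.3, -0.2, -0.2]
width: -0.001
grip_force: 0.0
```

{"api": "carry_out", "payload": {"series": "-.01035 .00136 0 0;-.00965 .004 0 0;-.00828 .00636 0 0;-.00636 .00828 0 0;-.004 .00965 0 0;-.00136 .01035 0 0;.00136 .01035 0 0;.004 .00965 0 0"}}

```text
time: 40.48
tool_pos: [0.4496, -0.0115, 0.0783]
tcp_rot: [0.082, -3.14, 0.001]
wrist_force: [-2.0, -3.9, -0.3]
width: -0.002
grip_force: 1.9
```

Run:
```python
from h import *
im,d,W=grab("scene")
cv2.imwrite("pics/s4.png",cv2.resize(im[120:300,190:400],(700,600)))
```

View pics/s4.png

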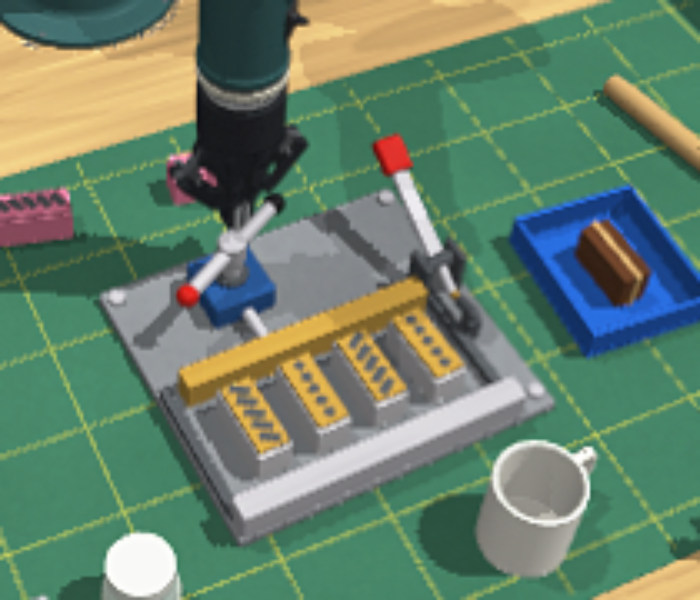

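The bar is turning clockwise and the jaw is advancing, with the dies still upright. I'll continue round the circle.

{"api": "carry_out", "payload": {"series": ".00636 .00828 0 0;.00828 .00636 0 0;.00965 .004 0 0;.01035 .00136 0 0;.01035 -.00136 0 0;.00965 -.004 0 0;.00828 -.00636 0 0;.00636 -.00828 0 0;.004 -.00965 0 0;.00136 -.01035 0 0;-.00136 -.01035 0 0;-.004 -.00965 0 0;-.00636 -.00828 0 0;-.00828 -.00636 0 0;-.00965 -.004 0 0;-.01035 -.00136 0 0;-.01035 .00136 0 0;-.00965 .004 0 0;-.00828 .00636 0 0;-.00636 .00828 0 0"}}

```text
time: 43.02
tool_pos: [0.4517, -0.0534, 0.0797]
tcp_rot: [-0.083, 3.136, -0.006]
wrist_force: [3.8, -5.2, 0.5]
width: 0.002
grip_force: 2.6
```

{"api": "carry_out", "payload": {"series": "-.004 .00965 0 0;-.00136 .01035 0 0;.00136 .01035 0 0;.004 .00965 0 0;.00636 .00828 0 0;.00828 .00636 0 0;.00965 .004 0 0;.01035 .00136 0 0;.01035 -.00136 0 0;.00965 -.004 0 0;.00828 -.00636 0 0;.00636 -.00828 0 0"}}

```text
time: 44.52
tool_pos: [0.517, -0.0108, 0.0771]
tcp_rot: [0.082, -3.135, -0.003]
wrist_force: [-4.9, 5.0, 0.7]
width: 0.0
grip_force: 2.7
```

```bash
cat > bar.py <<'E'
from h import *
im,d,W=grab("scene","bar.png"); hsv=cv2.cvtColor(im,cv2.COLOR_BGR2HSV); H,S,V=hsv[...,0].astype(int),hsv[...,1],hsv[...,2]
P,_=pick(W,((H<8)|(H>172))&(S>140),(.4885,-.031),.085,.06,.1); 
if len(P): m=np.median(P,0); print("red",len(P),m,np.degrees(np.arctan2(m[1]+.031,m[0]-.4885)))
b=(H>15)&(H<30)&(S>110)&(W[...,2]>.041)&(W[...,2]<.0465)&(np.abs(W[...,1]-.01)<.1)&(W[...,0]<.66)
Q=W[b]; th=np.radians(3.0); o=np.array([.630,.007]) 
x=(Q[:,0]-o[0])*np.cos(th)+(Q[:,1]-o[1])*np.sin(th); print("jaw top x (holder) range",np.percentile(x,[2,50,98])*1000,len(x))
E
python3 bar.py
```

```text
red 20 [ 0.42144982 -0.0330552   0.08302052] -178.24434082291702
jaw top x (holder) range [-44.76819448 -33.76166589  -3.37781647] 345
```

{"api": "carry_out", "payload": {"series": ".004 -.00965 0 0;.00136 -.01035 0 0;-.00136 -.01035 0 0;0 0 0 0"}}

```text
time: 45.08
tool_pos: [0.5235, -0.0422, 0.0782]
tcp_rot: [-0.081, 3.141, -0.0]
wrist_force: [1.3, 1.8, -0.1]
width: 0.004
grip_force: 0.4
```

{"api": "carry_out", "payload": {"series": "-.00105 -.00333 0 0;-.00134 -.00322 0 0;-.00161 -.0031 0 0;0 0 0 0"}}

```text
time: 45.58
tool_pos: [0.5198, -0.0517, 0.0784]
tcp_rot: [-0.082, 3.14, -0.0]
wrist_force: [1.4, 2.4, -1.4]
width: -0.001
grip_force: 1.1
```

{"api": "carry_out", "payload": {"series": "-.00188 -.00294 0 0;-.00212 -.00277 0 0;-.00236 -.00257 0 0;0 0 0 0"}}

```text
time: 46.08
tool_pos: [0.5132, -0.0602, 0.0783]
tcp_rot: [-0.082, 3.141, -0.001]
wrist_force: [2.1, 3.1, -0.1]
width: 0.0
grip_force: 1.1
```

{"api": "carry_out", "payload": {"series": "-.00257 -.00236 0 0;-.00277 -.00212 0 0;0 0 0 0"}}

```text
time: 46.45
tool_pos: [0.5078, -0.0646, 0.0783]
tcp_rot: [0.082, -3.14, 0.001]
wrist_force: [2.3, 1.5, -1.0]
width: 0.001
grip_force: 1.0
```

```bash
python3 bar.py
```

```text
red 21 [0.4786992  0.03483479 0.08335218] 98.46741654039575
jaw top x (holder) range [-40.91508536 -30.13493663  -9.73840844] 327
```

{"api": "carry_out", "payload": {"series": "-.0015 -.0009 0 0;-.0015 -.0009 0 0;0 0 0 0"}}

```text
time: 46.88
tool_pos: [0.505, -0.0661, 0.0783]
tcp_rot: [-0.082, 3.141, -0.0]
wrist_force: [1.5, 2.7, -1.0]
width: -0.0
grip_force: 1.3
```

{"api": "carry_out", "payload": {"series": "-.0015 -.0008 0 0;0 0 0 0"}}

```text
time: 47.12
tool_pos: [0.5035, -0.0669, 0.0784]
tcp_rot: [-0.082, 3.14, -0.0]
wrist_force: [3.1, 1.9, -0.4]
width: 0.001
grip_force: 1.4
```

{"api": "carry_out", "payload": {"series": "-.0015 -.0008 0 0;0 0 0 0"}}

```text
time: 47.38
tool_pos: [0.5022, -0.0677, 0.0785]
tcp_rot: [-0.082, 3.14, -0.0]
wrist_force: [3.3, 2.4, -1.1]
width: 0.003
grip_force: 1.7
```

{"api": "carry_out", "payload": {"series": "-.0015 -.0007 0 0;0 0 0 0"}}

```text
time: 47.62
tool_pos: [0.5007, -0.0685, 0.0785]
tcp_rot: [-0.082, 3.14, -0.0]
wrist_force: [3.1, 3.1, 1.6]
width: -0.005
grip_force: 1.8
```

{"api": "carry_out", "payload": {"series": "-.0015 -.0007 0 0;0 0 0 0"}}

```text
time: 47.88
tool_pos: [0.4992, -0.0692, 0.0785]
tcp_rot: [-0.082, 3.14, -0.001]
wrist_force: [4.0, 2.1, 1.4]
width: -0.0
grip_force: 1.8
```

```bash
python3 bar.py
```

```text
red 25 [0.49600977 0.03441867 0.08338521] 83.4513709919145
jaw top x (holder) range [-40.15536923 -29.44975754   5.54184038] 349
```

{"api": "carry_out", "payload": {"series": "-.0016 -.0006 0 0;-.0016 -.0006 0 0;0 0 0 0"}}

```text
time: 48.3
tool_pos: [0.4957, -0.0704, 0.0784]
tcp_rot: [0.082, -3.141, 0.0]
wrist_force: [3.0, 1.2, 0.8]
width: -0.0
grip_force: 1.7
```

{"api": "carry_out", "payload": {"series": "-.0016 -.0005 0 0;-.0016 -.0005 0 0;0 0 0 0"}}

```text
time: 48.68
tool_pos: [0.4924, -0.0714, 0.0783]
tcp_rot: [0.082, -3.14, 0.0]
wrist_force: [3.7, 1.0, 1.5]
width: -0.001
grip_force: 1.7
```

{"api": "carry_out", "payload": {"series": "-.0016 -.0005 0 0;-.0016 -.0004 0 0;0 0 0 0"}}

```text
time: 49.05
tool_pos: [0.4898, -0.0722, 0.0784]
tcp_rot: [-0.082, 3.139, -0.0]
wrist_force: [7.1, 1.5, 0.6]
width: 0.006
grip_force: 2.4
```

Force has risen and the tool is lagging the command, which suggests the stop. One more nudge, then I'll look.

{"api": "carry_out", "payload": {"series": "-.0016 -.0004 0 0;-.0016 -.0003 0 0;0 0 0 0"}}

```text
time: 49.42
tool_pos: [0.4893, -0.0726, 0.079]
tcp_rot: [-0.08, 3.133, 0.0]
wrist_force: [12.0, 4.0, -4.8]
width: 0.0
grip_force: 5.2
```

```bash
python3 bar.py
```

```text
red 26 [0.51101487 0.03161132 0.08251643] 70.22154374480859
jaw top x (holder) range [-39.43927333 -29.1910424  -16.74375144] 323
```

{"api": "carry_out", "payload": {"series": "-.002 -.0003 0 0;-.002 -.0002 0 0;0 0 0 0"}}

```text
time: 49.85
tool_pos: [0.4884, -0.0742, 0.0802]
tcp_rot: [-0.081, 3.127, -0.004]
wrist_force: [17.7, 1.0, -5.2]
width: -0.001
grip_force: 8.3
```

{"api": "carry_out", "payload": {"series": ".01 .002 0 0;.01 -.002 0 0;.01 -.005 0 0;0 0 .02 0;0 0 .04 0;0 0 .04 0;-.04 -.05 0 0;-.04 -.05 0 0;0 -.05 0 0;0 0 0 0"}}

```text
time: 51.1
tool_pos: [0.4333, -0.2289, 0.1782]
tcp_rot: [0.075, -3.14, 0.001]
wrist_force: [0.6, 0.5, 0.7]
width: -0.001
grip_force: 0.0
```

```bash
python3 bar.py; python3 look.py | grep -E "^top \[[56]"
python3 - <<'E'
import cv2,numpy as np
a=cv2.imread("pics/last_scene.png");b=cv2.imread("pics/last_top.png")
cv2.imwrite("pics/s5.png",np.hstack([cv2.resize(a[130:310,200:360],(400,450)),cv2.resize(b[120:240,190:300],(400,450))]))
from h import *
im,d,W=grab("top"); hsv=cv2.cvtColor(im,cv2.COLOR_BGR2HSV); H,S=hsv[...,0].astype(int),hsv[...,1]
red=((H<8)|(H>172))&(S>140)
for n in("top","scene"):
    im,d,W=grab(n); hsv=cv2.cvtColor(im,cv2.COLOR_BGR2HSV); H,S=hsv[...,0].astype(int),hsv[...,1]
    P,_=pick(W,((H<8)|(H>172))&(S>140),(.458,.139),.05,.09,.13); print(n,"pad",len(P),rect(P),np.median(P,0),P[:,2].min(),P[:,2].max())
E
```

```text
red 26 [0.51158573 0.03187087 0.0832198 ] 69.83712873064167
jaw top x (holder) range [-39.52495269 -27.83661665   8.26960921] 337
top [634.1   5.2] [102.2 234.9] -87.2 z 47.9
top [597.5 758.8] [65.5 69.6] -24.6 z 36.5
top [593.  306.6] [10.5 72.4] 4.5 z 43.8
top pad 85 (array([454.9, 138.1]), array([24.9, 28. ]), 2.6) [0.45549772 0.13885079 0.10958328] 0.10029407705124638 0.11835236193653431
scene pad 91 (array([460.8, 140. ]), array([30.3, 31.8]), 2.8) [0.46335623 0.13803224 0.10672859] 0.09468189786964742 0.11500414248888258
```

View pics/s5.png

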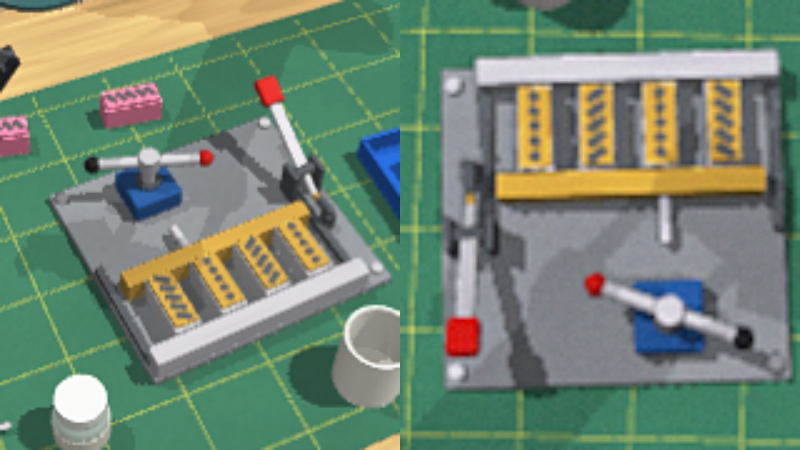

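The jaw is home: the bar did not move at 18 N. The dies are square and the lever is still up. Now for the lever.

{"api": "carry_out", "payload": {"series": ".0025 .0368 0 0;.0025 .0368 0 0;.0025 .0368 0 0;.0025 .0368 0 0;.0025 .0368 0 0;.0025 .0368 0 0;.0025 .0368 0 0;.0025 .0368 0 0;.0025 .0368 0 0;.0025 .0368 0 0;0 0 -.03 0;0 0 -.018 0;0 0 0 0;0 0 0 0"}}

```text
time: 53.15
tool_pos: [0.4591, 0.1418, 0.1307]
tcp_rot: [0.082, -3.14, 0.0]
wrist_force: [0.3, -0.3, 0.6]
width: 0.004
grip_force: 0.0
```

{"api": "carry_out", "payload": {"series": "-.001 0 -.008 0;-.002 0 -.008 0;-.002 0 -.008 0;-.002 0 -.008 0;-.002 0 -.008 0;-.002 0 -.008 0;-.001 0 -.006 0;0 0 0 0;0 0 0 0"}}

```text
time: 54.28
tool_pos: [0.4474, 0.1421, 0.0764]
tcp_rot: [-0.082, 3.14, 0.0]
wrist_force: [0.3, 0.0, 0.0]
width: -0.001
grip_force: 0.0
```

{"api": "carry_out", "payload": {"series": "0 0 -.003 0;0 0 -.002 0;0 0 0 0;0 0 0 0"}}

```text
time: 54.78
tool_pos: [0.4477, 0.1422, 0.0729]
tcp_rot: [-0.082, 3.14, 0.0]
wrist_force: [-3.6, -0.7, 11.2]
width: -0.002
grip_force: 5.6
```

{"api": "carry_out", "payload": {"series": "0 0 .02 0;0 0 .04 0;0 0 .04 0;-.02 .05 .01 0;-.02 .05 0 0;0 .05 0 0;0 .05 0 0;0 0 0 0;0 0 0 0;0 0 0 0"}}

```text
time: 56.02
tool_pos: [0.407, 0.3408, 0.181]
tcp_rot: [0.08, -3.14, 0.001]
wrist_force: [-0.0, 0.1, -0.4]
width: 0.0
grip_force: 0.0
```

```bash
python3 bar.py; python3 look.py | grep tray
python3 - <<'E'
from h import *
im,d,W=grab("scene"); hsv=cv2.cvtColor(im,cv2.COLOR_BGR2HSV); H,S=hsv[...,0].astype(int),hsv[...,1]
P,_=pick(W,((H<8)|(H>172))&(S>140),(.45,.139),.05,.03,.13); print("pad",len(P),np.median(P,0),P[:,2].max())
cv2.imwrite("pics/s6.png",cv2.resize(im[110:330,80:420],(800,518)))
E
```

```text
red 26 [0.51020657 0.03082313 0.08347874] 70.65343690414817
jaw top x (holder) range [-38.66513639 -28.40581377  -4.26170024] 322
top tray obj 241 (array([593.3, 306.1]), array([33.7, 72.8]), -0.4)
scene tray obj 247 (array([600.5, 307.1]), array([36.9, 74.3]), 1.7)
pad 74 [0.44700989 0.13773868 0.05684972] 0.064530250936775
```

View pics/s6.png

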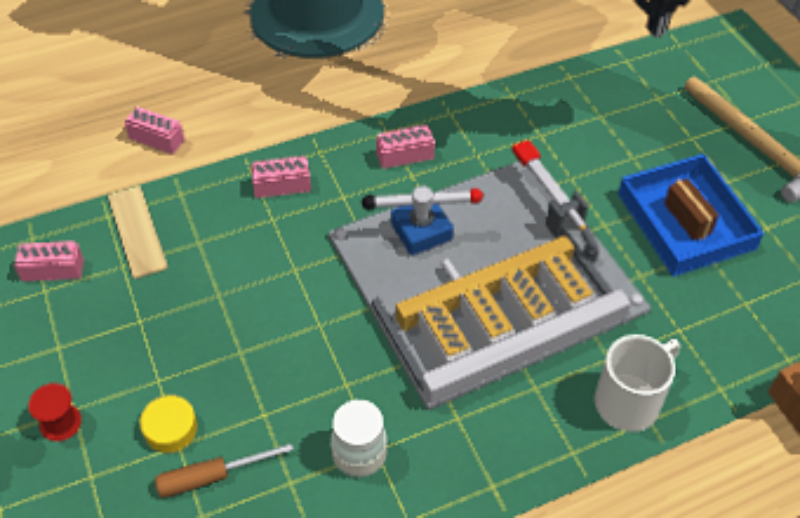

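The lever pad is down at about 57 mm and staying there. The dies are clamped square, the spacer is in the tray, and the other things are where they were. Handing in.

```bash
python3 -c "
from workcell import bot
print(bot.finish_job())"
```

```text
the job is handed in; nothing more can be done
None
```

I handed the job in with the spacer in the blue tray, all four brass-faced dies flat and square in the holder, the jaw wound to its stop and the lever locked down; the hand-in call returned no verdict.

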